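Press the push-latch cover open, press the round key, relatch the cover

ROBOT

A 6-joint arm with a two-finger parallel gripper is mounted at the origin on the work surface. World frame = base frame: x ahead of the robot, y to its left, z up, the work surface at z = 0. Lengths are in m, angles in rad, forces in N, time in s.
With the tool pointing down it reaches from about 0.375 to 0.9 m from the base axis. Payload 3.1 kg.
Tool frame: the origin (TCP) lies midway between the tips of the shut fingers; the grasp point (between the pads) lies 19 mm behind it; z points along the fingers, y is the line along which they close (so a half turn about z gives the same grasp; the last joint's range is limited). The gripper opens to 87 mm and grips with 3 to 60 N. Pads are 19 mm wide; open, the fingers measure 117 mm over their backs; the gripper's body (75 mm by 190 mm) begins 51 mm behind the grasp point.
Start: joints at [-1.5, 0.527, 1.433, -0, 1.181, -0.178], TCP at [0.154, -0.606, 0.2] pointing down, gripper open.
Joint ranges: [-3.08, 3.08], [-0.75, 2.2], [0.22, 2.44], [-1.43, 4.57], [0, 2.65], [-2.85, 2.85]. Speed limits (rad/s): [2.79, 2.79, 3.14, 3.14, 3.14, 3.14].

INTERFACE

Orientations are given as a unit quaternion [x, y, z, w].
In Python, from rig import get_obs, cams, job gives the robot as it stands.
- The arm moves only by the tool servo_tool, never from a script. Its argument "moves" is text: rows parted by semicolons, each of 5 numbers parted by spaces: the shift along the tool's x, y, z in m, then the turn about the tool's z in degrees, then the finger opening in m, from 0 to 0.087. In form: dx dy dz spin claw; .... A call has 1 to 10 rows; each row is the pose to reach, as a shift and turn from the pose commanded when the call began, along the tool's axes at that moment; what a row does not reach only later rows make up. A row lasts 1/12 s, in which the tool goes at most 41.7 mm and 7.16 degrees, less where a joint would pass 70% of its speed; a pose out of reach is approached as far as the arm can. A call with a gripper value outside its range is refused whole. The fingers move at their own pace and stop on an object; "grip_force" is the grip in N (left out, the last holds). Time passes only in rows, so rows that repeat a pose let the fingers close. It gives the time, the measured TCP pose, the force, the opening and the grip force at its end, in the units of the state.
- get_obs(): the state, without advancing time (a new reading comes with each control period).
- cams.camera(name): name is "scene" or "top"; returns the picture (400x640x3 uint8, blue, green, red); there is no depth.
- cams.camera_model(name): a dict with "fx", "fy", "cx", "cy" (pixels), "dist" ([k1, k2, p1, p2, k3] as OpenCV has them; the pictures are not rectified), "R" (3x3) and "t" (3): a world point X has camera coordinates R X + t. Camera axes: x right, y down, z forward; pixel columns grow to the right and rows downward; lengths in m; the calibration is good to about 2 mm. A picture is of the moment at which its call begins. camera_model takes no time and is no camera call.
- job.hand_in(): hands the job in; it is judged then, once.
The state is a dict: "time": time; "q": joint angles; "joint_velocities": joint speeds; "joint_torque": joint torques, N m; "position": TCP position; "tool_rot": TCP orientation; "ft_force": force on the tool from outside, world axes, zero at the start; "moment": the same for the moment, N m; "grip_width": finger opening in m; "grip_force": force on a finger pad.
Only numpy, scipy, OpenCV 4.12 (cv2) and the standard library are available. Lean on these libraries where they do the work, as an engineer would, in place of code of your own. Each camera call takes 0.05 s, during which the arm holds its last target. There are 200 camera calls.

TASK

Press down on the push-latch cover in the top of the cell controller so that it pops fully open, press the round key in the bay beneath it all the way down, then push the cover down again until it relatches and stays shut. Do it all by pressing with the fingertips: pick nothing up, do not press the square key beside it, and leave the vials and other loose things on the bench where they are.

Things in the scene. Friction and masses are not known exactly. Their poses are not given: they have to be found in the camera images.
- controller: The cell controller: an ivory instrument case, 260 (x) x 400 (y) x 115 mm high, fixed to the bench. Origin at the centre of its underside, z up; its -x side is the front panel with dial and sockets. In its flat top is a rectangular bay, from x = -66 to +63 mm and y = -70 to +70 mm, whose floor is 70 mm above the bench (45 mm below the top); the cover closes it.
- cover (a joint): Cover angle, rad: 0 shut and flush (within 0.01); 1.45 fully open, nearly upright; -0.08 to -0.09 pressed in to the stop. Push-push latch: from shut, press the free part in to the stop (8 to 9 mm, 4 N; 7 mm just suffices) and let go: a spring swings it open in about 1 s. To shut, push it over and down (3 to 4 N) to the stop, again 8 to 9 mm past flush, and let go: it comes back to flush and stays.
- cover_hinge (a point): Middle of the cover's hinge line, on the case top (115 mm above the bench); axes as the controller's. The cover is a flat grey panel, 125 mm from hinge to free edge, 134 mm wide, 6 mm thick. The hinge runs along y at its edge nearest the front panel; shut, it reaches towards +x. The free edge swings up and back towards the front panel, so push it shut from that side, towards +x.
- cover_press (a point): Point on the cover's outer face 95 mm from the hinge, half-way across, amid three thin ribs (where one presses). It moves with the cover; its x axis points from the hinge to the free edge, its z axis out of the outer face.
- round_key (a joint): Travel of the round key, m: 0 up, 0.006 fully down. Springs back when let go; fully down takes about 3.5 N.
- round_key_top (a point): Centre of the top of the round key: a plain grey round push key, 28 mm across, in a 36 mm round black collar on the bay floor. Its top is 90 mm above the bench, 25 mm below the case top. It lies under the cover, 75 to 93 mm from the hinge and some 30 mm to one side or the other of the bay's middle.
- square_key (a joint): Travel of the square key, m: 0 up, 0.006 fully down. Not to be pressed.
- square_key_top (a point): Centre of the top of the square key: same grey, 22 x 22 mm, same height, in a 30 mm square black collar on the other side of the bay, 60 mm from the round key.
- vial_a: Loose small glass vial with white cap, 28 mm across, 55 mm high, standing on the case top left of the cover (+y of the controller). Origin at the centre of its underside. Leave alone.
- vial_b: Loose small glass vial with black cap, 28 mm across, 55 mm high, standing on the case top right of the cover (-y). Origin at the centre of its underside. Leave alone.
- beaker: Loose glass beaker, 66 mm across, 85 mm high, on the bench left of the controller. Origin at the centre of its underside. Leave alone.
- jar: Loose amber jar with white cap, 60 mm across, 85 mm high, on the bench right of the controller. Origin at the centre of its underside. Leave alone.
- mouse: Loose computer mouse, 105 x 60 x 33 mm, on the bench to the right. Leave alone.
- screwdriver: Loose screwdriver lying on the bench to the left. Leave alone.

How it is judged:
By the outcome, as a careful person would: the job done as asked, in the order asked, and still so for the second after the job is handed in, with the robot touching nothing.
It also fails if it takes over 51 s, if anything falls off the work surface, if the arm or the gripper's body presses on something with over 40 N, if the wrist force passes 120 N, or if a joint passes its speed limit or range.

## Working session

There is one attempt and no reset: what is moved stays moved. The work goes in short steps, Python scripts to look and compute and a tool call to move; the robot and the scene stay as the last step left them, time stands still between calls to the robot, and variables do not carry over. Pictures are saved under pics/ and viewed, at most 13 in all, crops included, and the job is handed in when it is done.

Besides the shell and the picture viewer there is one more tool, called in YAML: its name, and indented under it one key for each argument. servo_tool: Moves the arm, as the interface text tells. Its arguments: {"type":"object","properties":{"moves":{"type":"string"},"grip_force":{"type":"number"}},"required":["moves"]}

```bash
mkdir -p pics
python3 - <<'E'
from rig import get_obs,cams
import cv2,numpy as np
o=get_obs();print(o['time'],o['position'],o['tool_rot'],o['grip_width'])
for n in('scene','top'):
    cv2.imwrite(f'pics/{n}1.png',cams.camera(n));m=cams.camera_model(n)
    print(n,m['fx'],-np.array(m['R']).T@np.array(m['t']))
E
```

```text
0.0 [ 0.15388058 -0.60495996  0.19867081] [ 9.92271384e-01  1.24081951e-01  6.02269412e-05 -1.07984131e-03] 0.08748129122631149
scene 411.97151320334757 [1.16419063 0.48735707 1.05508483]
top 478.0183117744559 [0.20063624 0.0027922  1.70600709]
```

View pics/top1.png

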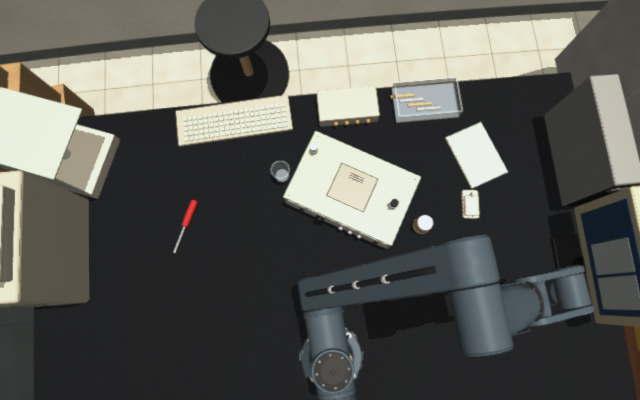

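View pics/scene1.png

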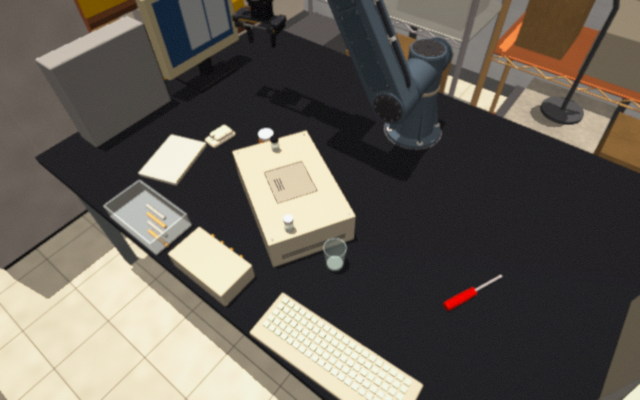

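The top view shows the case (corners about 317,132; 421,178; 390,247; 284,199), with the cover around (353,187) and its ribs at about (356,178). The vials are at (313,150) and (394,204). Next I'll enlarge and measure.

```bash
cat > h.py <<'E'
import cv2,numpy as np
from rig import get_obs,cams
def ray(n,px,z):
    m=cams.camera_model(n);K=np.array([[m['fx'],0,m['cx']],[0,m['fy'],m['cy']],[0,0,1]])
    R=np.array(m['R']);t=np.array(m['t']);d=np.array(m['dist'],float)
    u=cv2.undistortPoints(np.array(px,float).reshape(-1,1,2),K,d)[:,0]
    c=-R.T@t; D=np.c_[u,np.ones(len(u))]@R
    return c+D*((z-c[2])/D[:,2])[:,None]
def proj(n,X):
    m=cams.camera_model(n);K=np.array([[m['fx'],0,m['cx']],[0,m['fy'],m['cy']],[0,0,1]])
    return cv2.projectPoints(np.array(X,float).reshape(-1,1,3),cv2.Rodrigues(np.array(m['R']))[0],np.array(m['t'],float),K,np.array(m['dist'],float))[0][:,0]
E
python3 - <<'E'
from h import *
a=cv2.imread('pics/top1.png')[120:260,270:440]
b=cv2.imread('pics/scene1.png')[120:270,220:370]
A=cv2.resize(a,None,fx=3.5,fy=3.5,interpolation=2);B=cv2.resize(b,None,fx=2,fy=2,interpolation=2)
cv2.imwrite('pics/c1.png',A)
g=cv2.imread('pics/top1.png');print(g[160,330],g[187,345],g[225,340],g[110,420])
t=cv2.imread('pics/top1.png').astype(int)
# cover: beige with lower blue ; print profile
print(t[187,320:390].tolist()[::2])
E
```

```text
[223 241 236] [202 224 230] [85 92 96] [162 169 168]
[[225, 241, 236], [225, 241, 236], [225, 241, 236], [225, 241, 236], [222, 239, 233], [154, 174, 177], [200, 223, 229], [202, 224, 230], [203, 225, 230], [202, 225, 230], [202, 225, 231], [202, 225, 231], [202, 225, 231], [202, 225, 231], [202, 225, 231], [202, 224, 231], [201, 224, 230], [202, 225, 231], [203, 224, 231], [202, 224, 231], [203, 226, 232], [203, 225, 231], [202, 225, 231], [202, 225, 231], [202, 225, 231], [203, 225, 231], [203, 223, 228], [151, 168, 164], [225, 240, 235], [226, 241, 236], [227, 241, 237], [227, 241, 236], [226, 241, 236], [227, 241, 236], [226, 241, 236]]
```

View pics/c1.png

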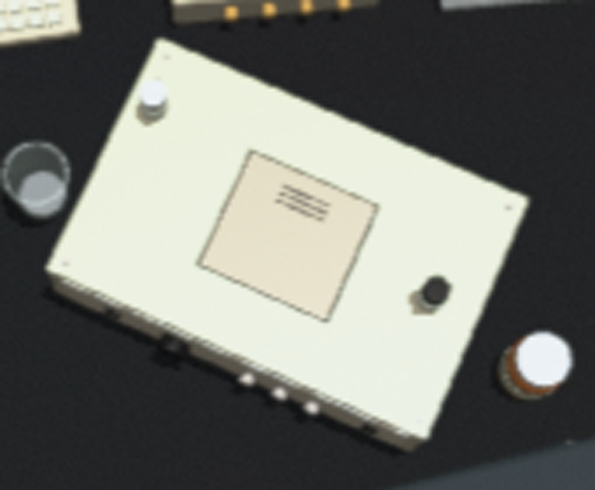

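Run:
```python
from h import *
g=cv2.imread('pics/top1.png').astype(int)
def rect(mask):
    mask=mask.astype('uint8');n,l,s,c=cv2.connectedComponentsWithStats(mask)
    i=l[187,345];cs,_=cv2.findContours((l==i).astype('uint8'),0,1)
    p=ray('top',cs[0][:,0,:],.115)[:,:2].astype(np.float32)
    return cv2.minAreaRect(p*1000)
box=np.zeros(g.shape[:2],bool);box[125:255,275:430]=1
cov=rect(box&(g[...,2]-g[...,0]>20)&(g[...,2]>200));print('cover',cov)
case=rect(box&(g[...,1]>150)); 
case2=None
m=(box&(g[...,1]>210)).astype('uint8');m=cv2.morphologyEx(m,3,np.ones((15,15)))
case2=rect(m>0);print('case',case2)
print(cv2.boxPoints(cov),cv2.boxPoints(case2))
# rib cross-check with both cameras: vial & corners
print('ribs',ray('top',[[270+302/3.5,120+203/3.5]],.115))
```

```text
cover ((560.7803344726562, -127.1053695678711), (130.72488403320312, 123.0623779296875), 59.655433654785156)
case ((530.0228271484375, -164.11181640625), (492.5410461425781, 277.58319091796875), 59.85057830810547)
[[ 474.65768  -152.42784 ]
 [ 580.86084  -214.59885 ]
 [ 646.90295  -101.7829  ]
 [ 540.6998    -39.611893]] [[ 286.31613 -307.35748]
 [ 526.3475  -446.7755 ]
 [ 773.7295   -20.86615]
 [ 533.6982   118.55188]]
ribs [[ 0.58990577 -0.14509641  0.115     ]]
```

servo_tool:
  moves: "0.04 -0.025 -0.03 7 0; 0.075 -0.047 -0.03 14 0; 0.11 -0.069 -0.03 21 0; 0.145 -0.091 -0.03 28 0; 0.18 -0.113 -0.03 35 0; 0.215 -0.135 -0.03 42 0; 0.25 -0.157 -0.03 44.5 0; 0.285 -0.179 -0.03 44.5 0; 0.32 -0.201 -0.03 44.5 0; 0.355 -0.223 -0.03 44.5 0"
  grip_force: 20

```text
time: 0.93
position: [0.4335, -0.3112, 0.2294]
tool_rot: [0.965, -0.261, -0.0, -0.0]
ft_force: [0.1, -1.1, -0.1]
grip_width: 0.0285
grip_force: 0.0
```

```bash
cat >> h.py <<'E'
from scipy.spatial.transform import Rotation as Ro
H=np.array([.5069,-.0956,.115]);ya=np.radians(-30.3)
def W(p): # hinge frame (x,y,height above bench) to world
    c,s=np.cos(ya),np.sin(ya);return np.array([H[0]+c*p[0]-s*p[1],H[1]+s*p[0]+c*p[1],p[2]])
def shift(p):
    o=get_obs();R=Ro.from_quat(o['tool_rot']);x=R.as_matrix()[:,0]
    d=W(p)-o['position'];print(round(o['time'],2),'pos',np.round(o['position'],4),'yaw',np.degrees(np.arctan2(x[1],x[0])).round(1),'tilt',np.round(R.as_matrix()[:,2],3),'F',np.round(o['ft_force'],1),'hinge-frame',np.round([np.cos(ya)*(o['position']-H)[0]+np.sin(ya)*(o['position']-H)[1],-np.sin(ya)*(o['position']-H)[0]+np.cos(ya)*(o['position']-H)[1],o['position'][2]],4),'->',np.round(R.inv().apply(d),4))
E
python3 -c "
from h import *
shift([.1,0,.2])"
```

```text
0.93 pos [ 0.4335 -0.3112  0.2294] yaw -30.3 tilt [-0.     0.001 -1.   ] F [ 0.1 -1.1 -0.1] hinge-frame [ 0.0454 -0.2232  0.2294] -> [ 0.0548 -0.2231  0.0294]
```

servo_tool:
  moves: "0.01 -0.04 0 0 0; 0.02 -0.08 0.01 0 0; 0.03 -0.12 0.02 0 0; 0.04 -0.16 0.03 0 0; 0.05 -0.195 0.05 0 0; 0.05 -0.21 0.07 0 0; 0.05 -0.21 0.085 0 0; 0.05 -0.21 0.095 0 0; 0.05 -0.21 0.095 0 0; 0.05 -0.21 0.095 0 0"

```text
time: 1.77
position: [0.5811, -0.1573, 0.1342]
tool_rot: [0.965, -0.261, -0.001, -0.0]
ft_force: [0.7, -0.5, 0.7]
grip_width: 0.0002
grip_force: 0.0
```

```bash
python3 -c "
from h import *
shift([.1,0,.105])
for n in('scene','top'):cv2.imwrite(f'pics/{n}2.png',cams.camera(n))
a=cv2.imread('pics/top2.png')[130:250,280:430];b=cv2.imread('pics/scene2.png')[90:250,210:370]
cv2.imwrite('pics/c2.png',np.hstack([cv2.resize(a,(400,320)),cv2.resize(b,(320,320))]))
"
```

```text
1.77 pos [ 0.5811 -0.1573  0.1342] yaw -30.3 tilt [-0.001  0.    -1.   ] F [ 0.7 -0.5  0.7] hinge-frame [ 0.0952 -0.0158  0.1342] -> [ 0.0049 -0.0158  0.0292]
```

View pics/c2.png

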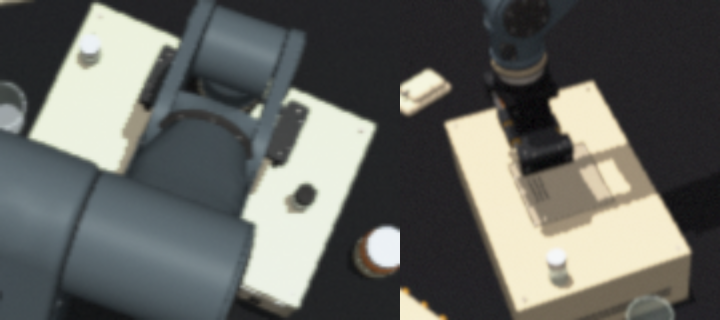

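servo_tool:
  moves: "0.004 -0.013 0 0 0; 0.005 -0.016 0.01 0 0; 0.005 -0.016 0.015 0 0; 0.005 -0.016 0.02 0 0; 0.005 -0.016 0.023 0 0; 0.005 -0.016 0.026 0 0; 0.005 -0.016 0.028 0 0; 0.005 -0.016 0.029 0 0; 0.005 -0.016 0.029 0 0"

```text
time: 2.62
position: [0.5938, -0.1457, 0.1054]
tool_rot: [0.965, -0.261, -0.0, -0.0]
ft_force: [0.5, -0.1, -0.1]
grip_width: 0.0003
grip_force: 0.0
```

```bash
python3 -c "
from h import *
shift([.1,0,.105])"
```

```text
2.62 pos [ 0.5938 -0.1457  0.1054] yaw -30.3 tilt [-0.  0. -1.] F [ 0.5 -0.1 -0.1] hinge-frame [0.1003 0.0006 0.1054] -> [-0.0003  0.0006  0.0004]
```

servo_tool:
  moves: "0 0 0.001 0 0; 0 0 0.001 0 0"

```text
time: 2.78
position: [0.5941, -0.1457, 0.1047]
tool_rot: [0.965, -0.261, 0.0, 0.0]
ft_force: [-1.0, -0.4, 0.2]
grip_width: 0.0005
grip_force: 0.0
```

```bash
python3 -c "
from h import *
shift([.1,0,.105])
cv2.imwrite('pics/scene3.png',cams.camera('scene'))
b=cv2.imread('pics/scene3.png')[110:230,220:370]
cv2.imwrite('pics/c3.png',cv2.resize(b,(750,600),interpolation=2))
"
```

```text
2.78 pos [ 0.5941 -0.1457  0.1047] yaw -30.3 tilt [ 0. -0. -1.] F [-1.  -0.4  0.2] hinge-frame [0.1005 0.0008 0.1047] -> [-0.0005  0.0008 -0.0003]
```

View pics/c3.png

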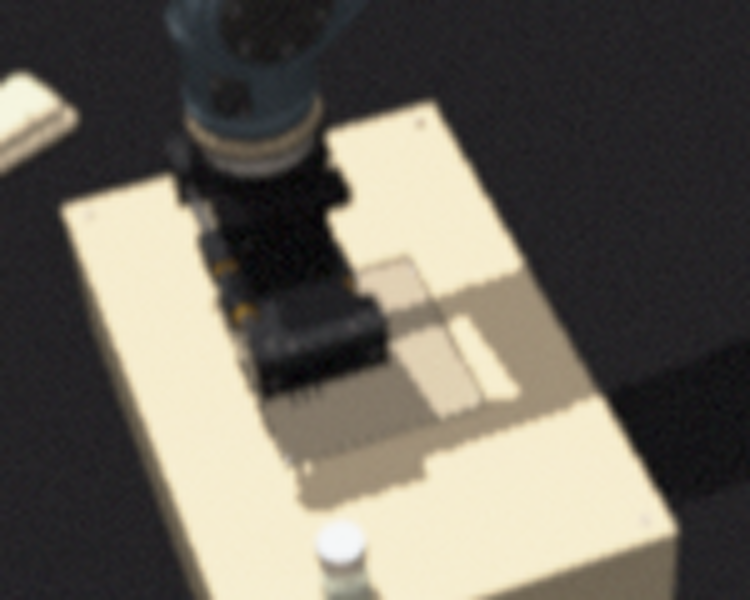

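The gripper hides the fingertips at about (320,390). The cover does not look open, and no force registers yet. I'll ease down further.

servo_tool:
  moves: "0 0 0.001 0 0; 0 0 0.002 0 0; 0 0 0.002 0 0"

```text
time: 3.08
position: [0.5939, -0.1456, 0.1025]
tool_rot: [0.965, -0.261, -0.0, -0.0]
ft_force: [-0.4, -0.9, 0.3]
grip_width: 0.0004
grip_force: 0.0
```

servo_tool:
  moves: "0 0 0.001 0 0; 0 0 0.002 0 0; 0 0 0.002 0 0"

```text
time: 3.33
position: [0.5939, -0.1455, 0.1004]
tool_rot: [0.965, -0.261, -0.0, -0.0]
ft_force: [0.2, 0.0, 0.5]
grip_width: 0.0003
grip_force: 0.0
```

```bash
python3 -c "
from h import *
f=lambda P:((proj('scene',P)-[220,110])*5).round().tolist()
print(f([W([.095,0,.115]),W([.1,0,.105]),W([.1,0,.135])]))
print('cover corners',f([W([x,y,.115]) for x in(0,.125) for y in(-.067,.067)]))
print('case cor',f([W([x,y,.115]) for x in(-.064,.196) for y in(-.2,.2)]))
# ribs from scene ray
p=np.array([[310,393],[322,390],[297,395]])/5+[220,110]
for z in(.1,.115,.13):
  print(z,ray('scene',p,z)[0], ray('top',[[270+302/3.5,120+203/3.5]],z)[0])
"
```

```text
[[298.0, 369.0], [292.0, 382.0], [287.0, 349.0]]
cover corners [[406.0, 254.0], [482.0, 399.0], [220.0, 309.0], [285.0, 462.0]]
case cor [[427.0, 102.0], [671.0, 529.0], [58.0, 205.0], [237.0, 675.0]]
0.1 [ 0.59043807 -0.13442335  0.1       ] [ 0.5935758 -0.1464907  0.1      ]
0.115 [ 0.59944909 -0.12465803  0.115     ] [ 0.58990577 -0.14509641  0.115     ]
0.13 [ 0.60846011 -0.11489271  0.13      ] [ 0.58623574 -0.14370211  0.13      ]
```

```bash
python3 -c "
from h import *
shift([.1,0,.105])
cv2.imwrite('pics/scene4.png',cams.camera('scene'))
b=cv2.imread('pics/scene4.png')[150:220,245:330]
print(((proj('scene',[get_obs()['position'],W([.125,.067,.115]),W([.125,.067,.104])])-[245,150])*8).round())
o=get_obs();print(o['joint_torque'],o['moment'],o['q'])
b=cv2.resize(b,(680,560),interpolation=2);b=np.clip(255*(b/255.)**.6,0,255).astype('uint8')
cv2.imwrite('pics/c4.png',b)
"
```

```text
3.33 pos [ 0.5939 -0.1455  0.1004] yaw -30.2 tilt [-0.  0. -1.] F [0.2 0.  0.5] hinge-frame [0.1003 0.0008 0.1004] -> [-0.0003  0.0008 -0.0046]
[[268. 300.]
 [257. 418.]
 [260. 437.]]
[-4.92281877e-03 -4.50650167e+01 -1.41877145e+01  2.28928443e-02
 -8.40119552e-02  2.69075173e-05] [ 0.09124573  0.02494466 -0.01986676] [-4.22858787e-01  6.32780247e-01  1.55424439e+00  3.31588501e-05
  9.54900266e-01  1.67585228e+00]
```

View pics/c4.png

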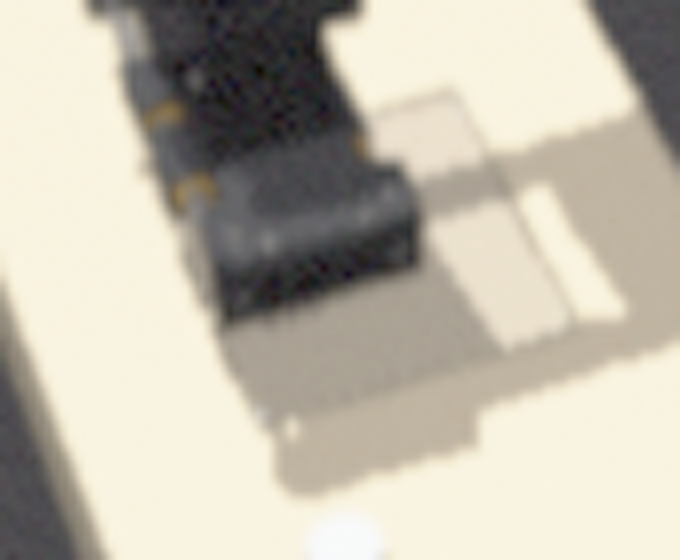

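```bash
python3 -c "
from h import *
for z in(.16,.17,.18,.19,.2): print(z,((proj('scene',[W([.1+.0375,.095,z]),W([.1-.0375,.095,z])])-[245,150])*8).round().tolist())
"
```

```text
0.16 [[234.0, 405.0], [434.0, 343.0]]
0.17 [[231.0, 387.0], [433.0, 324.0]]
0.18 [[228.0, 369.0], [431.0, 306.0]]
0.19 [[225.0, 350.0], [429.0, 287.0]]
0.2 [[222.0, 331.0], [427.0, 268.0]]
```

servo_tool:
  moves: "0 0 0.001 0 0; 0 0 0.002 0 0; 0 0 0.003 0 0; 0 0 0.003 0 0"

```text
time: 3.72
position: [0.5938, -0.1455, 0.0974]
tool_rot: [0.965, -0.261, -0.0, -0.0]
ft_force: [0.6, 0.2, -0.4]
grip_width: 0.0007
grip_force: 0.0
```

servo_tool:
  moves: "0 0 -0.04 0 0; 0.03 0 -0.065 0 0; 0.065 0 -0.085 0 0; 0.1 0 -0.1 0 0; 0.12 0 -0.1 0 0; 0.12 0 -0.1 0 0; 0.12 0 -0.1 0 0; 0.12 0 -0.1 0 0; 0.12 0 -0.1 0 0; 0.12 0 -0.1 0 0"

```text
time: 4.55
position: [0.6964, -0.205, 0.1971]
tool_rot: [0.965, -0.261, -0.001, -0.0]
ft_force: [-0.0, -0.2, -0.1]
grip_width: 0.0005
grip_force: 0.0
```

```bash
python3 -c "
from h import *
shift([.1,0,.105])
cv2.imwrite('pics/scene5.png',cams.camera('scene'));cv2.imwrite('pics/top5.png',cams.camera('top'))
print(proj('scene',[get_obs()['position']])-[200,60])
b=cv2.imread('pics/scene5.png')[60:260,200:370];a=cv2.imread('pics/top5.png')[130:250,280:430]
cv2.imwrite('pics/c5.png',np.hstack([cv2.resize(b,(425,500),interpolation=2),cv2.resize(a,(375,500),interpolation=2)]))
"
```

```text
4.55 pos [ 0.6964 -0.205   0.1971] yaw -30.2 tilt [-0.002  0.001 -1.   ] F [-0.  -0.2 -0.1] hinge-frame [0.2189 0.0011 0.1971] -> [-0.1187  0.001   0.0924]
[[ 35.32308783 117.37779935]]
```

View pics/c5.png

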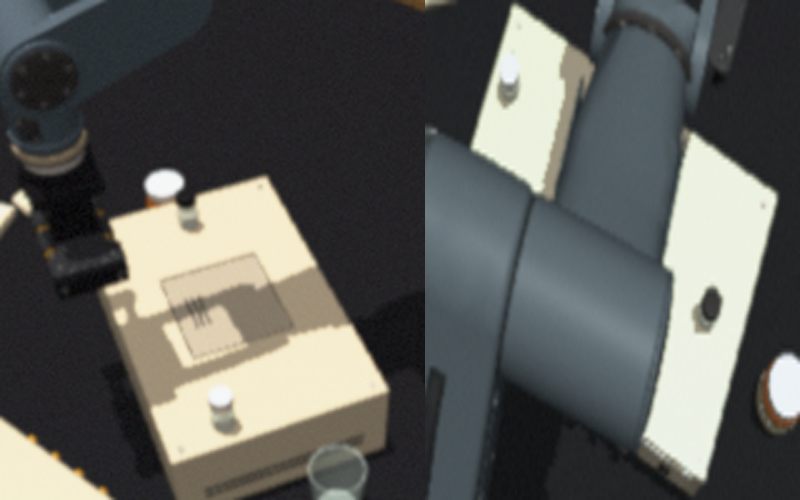

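The scene view (left crop) shows the cover still shut and flush, with ribs at about (200,312). So the real fingertips were never low enough, and the gripper body looks about 30 mm higher than the reading implies. I'll check that against the body edges.

```bash
python3 -c "
from h import *
for z in(.25,.267,.28,.297,.31): print(z,((proj('scene',[W([.219+.0375,.096,z]),W([.219-.0375,.096,z])])-[200,60])*2.5).round().tolist())
for n,f in(('scene','scene5'),('top','top5')):
    pass
a=cv2.imread('pics/top2.png')[140:210,320:420]
b=cv2.imread('pics/scene5.png')[120:190,200:270]
cv2.imwrite('pics/c6.png',np.hstack([np.clip(255*(cv2.resize(x,None,fx=4.7,fy=4.7,interpolation=2)/255.)**.5,0,255).astype('uint8') for x in(a,b)]))
P=np.array([.5811,-.1573,0]);u=np.array([-np.sin(ya),np.cos(ya),0])
for z in(.19,.22,.25):print(z,((proj('top',[P+u*.095+[0,0,z],P-u*.095+[0,0,z]])-[320,140])*4.7).round().tolist())
"
```

```text
0.25 [[67.0, 332.0], [137.0, 311.0]]
0.267 [[64.0, 321.0], [135.0, 300.0]]
0.28 [[61.0, 312.0], [133.0, 291.0]]
0.297 [[58.0, 301.0], [130.0, 280.0]]
0.31 [[55.0, 292.0], [128.0, 271.0]]
0.19 [[72.0, 108.0], [322.0, 218.0]]
0.22 [[73.0, 96.0], [327.0, 208.0]]
0.25 [[74.0, 83.0], [333.0, 198.0]]
```

View pics/c6.png

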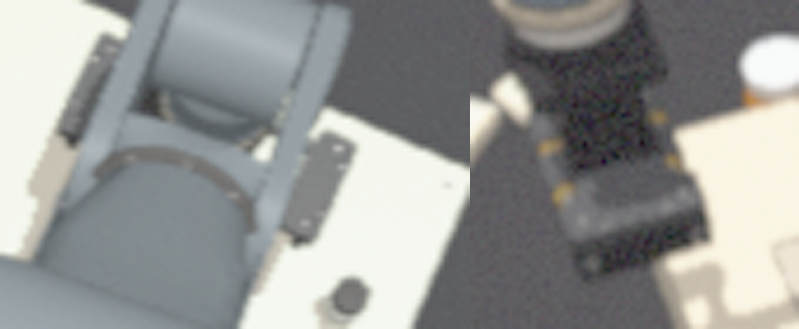

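Right half: the body's lower edge matches a height about 35 mm above the nominal one, and sideways it agrees. I'll press again, guided by force.

servo_tool:
  moves: "-0.04 0 0 0 0; -0.08 0 0.02 0 0; -0.11 0 0.05 0 0; -0.117 -0.001 0.075 0 0; -0.117 -0.001 0.09 0 0; -0.117 -0.001 0.097 0 0; -0.117 -0.001 0.099 0 0; -0.117 -0.001 0.101 0 0; -0.117 -0.001 0.102 0 0; -0.117 -0.001 0.102 0 0"

```text
time: 5.48
position: [0.5983, -0.1469, 0.0966]
tool_rot: [0.965, -0.261, 0.001, 0.0]
ft_force: [-0.3, 0.2, 0.2]
grip_width: 0.0006
grip_force: 0.0
```

servo_tool:
  moves: "0 0 0.001 0 0; 0 0 0.002 0 0; 0 0 0.003 0 0; 0 0 0.003 0 0"

```text
time: 5.82
position: [0.5971, -0.1462, 0.0927]
tool_rot: [0.965, -0.261, 0.0, 0.0]
ft_force: [-0.2, -0.4, 0.5]
grip_width: 0.0006
grip_force: 0.0
```

servo_tool:
  moves: "0 0 0.001 0 0; 0 0 0.002 0 0; 0 0 0.003 0 0; 0 0 0.003 0 0"

```text
time: 6.15
position: [0.5971, -0.1463, 0.0897]
tool_rot: [0.965, -0.261, 0.0, 0.0]
ft_force: [-0.6, 0.4, 2.6]
grip_width: 0.0003
grip_force: 1.3
```

servo_tool:
  moves: "0 0 0.001 0 0; 0 0 0.002 0 0; 0 0 0.003 0 0; 0 0 0.003 0 0"

```text
time: 6.48
position: [0.597, -0.1462, 0.0865]
tool_rot: [0.965, -0.261, -0.0, -0.0]
ft_force: [-0.8, -0.3, 3.0]
grip_width: 0.0008
grip_force: 1.4
```

servo_tool:
  moves: "0 0 0.001 0 0; 0 0 0.002 0 0; 0 0 0.003 0 0; 0 0 0.003 0 0"

```text
time: 6.82
position: [0.5969, -0.1461, 0.0839]
tool_rot: [0.965, -0.261, -0.0, -0.0]
ft_force: [-1.4, -0.1, 5.1]
grip_width: 0.0005
grip_force: 2.3
```

servo_tool:
  moves: "0 0 0.001 0 0; 0 0 0.002 0 0; 0 0 0.002 0 0"

```text
time: 7.07
position: [0.597, -0.1461, 0.0836]
tool_rot: [0.965, -0.261, -0.0, 0.0]
ft_force: [-5.0, 0.6, 13.4]
grip_width: -0.0001
grip_force: 6.7
```

Stop reached: true height is about the reading plus 22 mm. Now I'll let go quickly, backing up and outward.

servo_tool:
  moves: "0 0 -0.04 0 0; 0.03 0 -0.065 0 0; 0.065 0 -0.085 0 0; 0.1 0 -0.1 0 0; 0.13 0 -0.12 0 0; 0.16 0 -0.14 0 0; 0.18 0 -0.14 0 0; 0.18 0 -0.14 0 0; 0.18 0 -0.14 0 0; 0.18 0 -0.14 0 0"

```text
time: 7.9
position: [0.7514, -0.2361, 0.2197]
tool_rot: [0.965, -0.261, -0.002, -0.0]
ft_force: [-1.0, 0.0, -0.0]
grip_width: -0.0001
grip_force: 0.0
```

servo_tool:
  moves: "0 -0.04 0 0 0; 0 -0.08 0 0 0; 0 -0.12 0 0 0; 0 -0.15 0 0 0; 0 -0.15 0 0 0; 0 -0.15 0 0 0"

```text
time: 8.4
position: [0.8275, -0.1037, 0.2203]
tool_rot: [0.966, -0.259, -0.001, 0.0]
ft_force: [0.5, 0.1, -0.6]
grip_width: 0.0004
grip_force: 0.0
```

```bash
python3 -c "
from h import *
shift([.1,0,.105])
cv2.imwrite('pics/scene7.png',cams.camera('scene'));cv2.imwrite('pics/top7.png',cams.camera('top'))
print('pred scene',[(proj('scene',[W([r,s*.03,.09])])-[230,110]).round(1)*4 for r in(.075,.093) for s in(-1,1)])
print('pred top',[(proj('top',[W([r,s*.03,.09])])-[315,145]).round(1)*4 for r in(.075,.093) for s in(-1,1)])
b=cv2.imread('pics/scene7.png')[110:230,230:330];a=cv2.imread('pics/top7.png')[145:230,315:400]
cv2.imwrite('pics/c7.png',np.hstack([cv2.resize(b,(400,480),interpolation=2),cv2.copyMakeBorder(cv2.resize(a,(340,340),interpolation=2),0,140,0,0,0)]))
"
```

```text
8.4 pos [ 0.8275 -0.1037  0.2203] yaw -30.0 tilt [-0.003  0.001 -1.   ] F [ 0.5  0.1 -0.6] hinge-frame [0.2809 0.1548 0.2203] -> [-0.1814  0.1537  0.1159]
pred scene [array([[213.6, 282.4]]), array([[238.4, 336. ]]), array([[192. , 289.2]]), array([[216.4, 342.8]])]
pred top [array([[184. , 174.8]]), array([[120.8, 146.8]]), array([[192.4, 156.4]]), array([[129.2, 128.4]])]
```

View pics/c7.png

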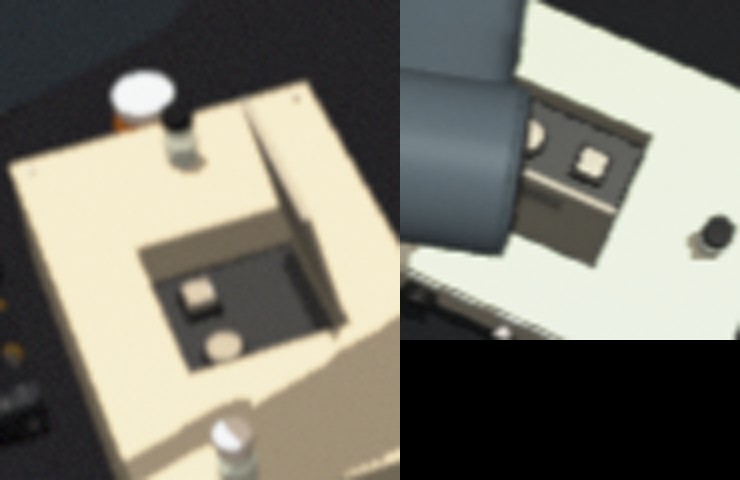

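The cover is fully open. In the scene crop the round key is at (223,346), on the +y side, and the square key at (198,293); in the top crop the square key is at (193,161).

```bash
python3 -c "
from h import *
def hf(X): d=X-H;c,s=np.cos(ya),np.sin(ya);return np.round([c*d[0]+s*d[1],-s*d[0]+c*d[1]],4)
g=lambda u,o:(np.array(u)+.5)/4-.5+o
for n,u,o in(('scene',[223,346],[230,110]),('scene',[198,291],[230,110]),('top',[193,161],[315,145])):print(n,hf(ray(n,[g(u,o)],.09)[0]))
shift([.09,.03,.15])
"
```

```text
scene [0.0899 0.0331]
scene [ 0.0899 -0.0283]
top [ 0.0902 -0.0306]
8.5 pos [ 0.827  -0.1073  0.221 ] yaw -30.2 tilt [-0.002 -0.    -1.   ] F [-1.1 -0.6  0.7] hinge-frame [0.2823 0.1513 0.221 ] -> [-0.1923  0.121   0.0715]
```

servo_tool:
  moves: "-0.03 0.02 0 0 0; -0.06 0.04 0 0 0; -0.095 0.06 0 0 0; -0.13 0.08 0 0 0; -0.165 0.1 0 0 0; -0.185 0.115 0.01 0 0; -0.19 0.118 0.03 0 0; -0.19 0.118 0.06 0 0; -0.19 0.118 0.06 0 0; -0.19 0.118 0.06 0 0"

```text
time: 9.33
position: [0.6026, -0.1144, 0.1609]
tool_rot: [0.965, -0.262, -0.002, -0.0]
ft_force: [0.8, -0.7, 0.8]
grip_width: 0.0004
grip_force: 0.0
```

```bash
python3 -c "
from h import *
shift([.092,.033,.08])"
```

```text
9.33 pos [ 0.6026 -0.1144  0.1609] yaw -30.4 tilt [-0.004  0.001 -1.   ] F [ 0.8 -0.7  0.8] hinge-frame [0.0921 0.032  0.1609] -> [ 0.0002 -0.001   0.0809]
```

servo_tool:
  moves: "0 0 0.02 0 0; 0 0 0.04 0 0; 0 0 0.06 0 0; 0 0 0.075 0 0; 0 0 0.083 0 0; 0 0 0.087 0 0; 0 0 0.088 0 0; 0 0 0.088 0 0; 0 0 0.088 0 0"

```text
time: 10.08
position: [0.6056, -0.114, 0.0749]
tool_rot: [0.965, -0.261, 0.001, 0.0]
ft_force: [0.9, -0.1, -0.0]
grip_width: 0.0007
grip_force: 0.0
```

servo_tool:
  moves: "0 0 0.001 0 0; 0 0 0.002 0 0; 0 0 0.003 0 0; 0 0 0.003 0 0"

```text
time: 10.42
position: [0.6045, -0.1135, 0.0707]
tool_rot: [0.965, -0.261, -0.0, -0.0]
ft_force: [0.1, 0.4, -0.4]
grip_width: 0.0004
grip_force: 0.0
```

servo_tool:
  moves: "0 0 0.001 0 0; 0 0 0.002 0 0; 0 0 0.003 0 0; 0 0 0.003 0 0"

```text
time: 10.75
position: [0.6046, -0.1135, 0.0675]
tool_rot: [0.965, -0.261, -0.0, -0.0]
ft_force: [0.0, 0.6, 1.0]
grip_width: 0.0004
grip_force: 0.4
```

servo_tool:
  moves: "0 0 0.001 0 0; 0 0 0.002 0 0; 0 0 0.003 0 0; 0 0 0.003 0 0"

```text
time: 11.08
position: [0.6047, -0.1135, 0.0646]
tool_rot: [0.965, -0.261, 0.0, -0.0]
ft_force: [-0.8, -0.4, 1.8]
grip_width: 0.0005
grip_force: 1.0
```

servo_tool:
  moves: "0 0 0.001 0 0; 0 0 0.002 0 0; 0 0 0.003 0 0; 0 0 0.003 0 0"

```text
time: 11.42
position: [0.6046, -0.1135, 0.0616]
tool_rot: [0.965, -0.261, 0.0, -0.0]
ft_force: [-1.6, 0.0, 3.7]
grip_width: 0.0008
grip_force: 1.6
```

servo_tool:
  moves: "0 0 0.001 0 0; 0 0 0.002 0 0; 0 0 0.002 0 0"

```text
time: 11.67
position: [0.6047, -0.1135, 0.0614]
tool_rot: [0.965, -0.261, 0.0, 0.0]
ft_force: [-2.8, 1.4, 11.7]
grip_width: 0.0005
grip_force: 5.8
```

Key fully down, at the hard stop. Now I'll go up, over the open cover, and down on its front-panel side.

servo_tool:
  moves: "0 0 -0.03 0 0; 0 0 -0.07 0 0; 0 0 -0.11 0 0; 0 0 -0.15 0 0; 0 0 -0.19 0 0; 0 0 -0.205 0 0; 0 0.01 -0.205 0 0; 0 0.03 -0.205 0 0; 0 0.033 -0.205 0 0; 0 0.033 -0.205 0 0"

```text
time: 12.5
position: [0.5865, -0.1428, 0.2628]
tool_rot: [0.965, -0.262, -0.002, -0.0]
ft_force: [-0.3, 1.0, -0.4]
grip_width: 0.0005
grip_force: 0.0
```

servo_tool:
  moves: "-0.03 0 0 0 0; -0.06 0 0 0 0; -0.09 0 0 0 0; -0.12 0 0 0 0; -0.14 0 0 0 0; -0.14 0 0.02 0 0; -0.14 0 0.05 0 0; -0.14 0 0.07 0 0; -0.14 0 0.07 0 0; -0.14 0 0.07 0 0"

```text
time: 13.33
position: [0.4661, -0.0708, 0.1933]
tool_rot: [0.965, -0.261, -0.002, -0.0]
ft_force: [-0.2, 0.2, 0.5]
grip_width: 0.0005
grip_force: 0.0
```

```bash
python3 -c "
from h import *
shift([0,0,.19])"
```

```text
13.33 pos [ 0.4661 -0.0708  0.1933] yaw -30.2 tilt [-0.004  0.002 -1.   ] F [-0.2  0.2  0.5] hinge-frame [-0.0478  0.0009  0.1933] -> [0.0478 0.0009 0.0031]
```

servo_tool:
  moves: "0.025 0 0.001 0 0; 0.045 0 0.001 0 0; 0.062 0 0.004 0 0; 0.074 0 0.007 0 0; 0.092 0 0.016 0 0; 0.108 0 0.029 0 0; 0.12 0 0.044 0 0; 0.126 0 0.053 0 0; 0.13 0 0.061 0 0; 0.13 0 0.061 0 0"

```text
time: 14.17
position: [0.5797, -0.1373, 0.1328]
tool_rot: [0.965, -0.261, -0.0, 0.0]
ft_force: [0.3, 0.6, 1.2]
grip_width: 0.0004
grip_force: 0.7
```

```bash
python3 -c "
from h import *
shift([.0905,0,.0925])
b=cams.camera('scene')[80:240,210:370]
cv2.imwrite('pics/c8.png',cv2.resize(b,(560,560),interpolation=2))"
```

```text
14.17 pos [ 0.5797 -0.1373  0.1328] yaw -30.3 tilt [-0.  0. -1.] F [0.3 0.6 1.2] hinge-frame [0.0839 0.0007 0.1328] -> [0.0066 0.0007 0.0403]
```

View pics/c8.png

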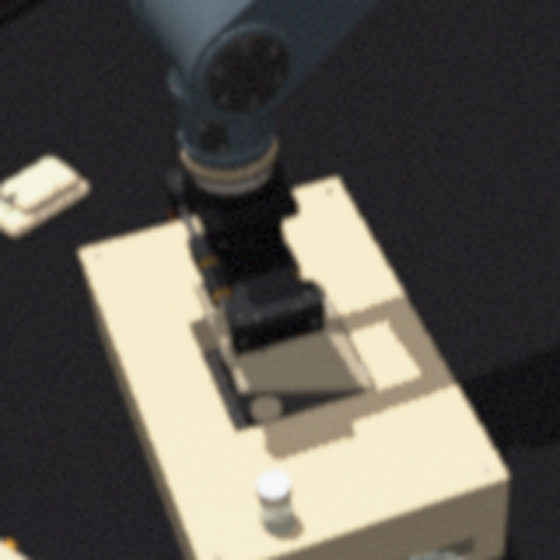

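The cover is being pushed down and is about 25° open: its free edge sits over the bay near (240,385), with the round key visible at (265,407). I'll carry on down to the stop.

servo_tool:
  moves: "0.003 0 0.009 0 0; 0.005 0 0.018 0 0; 0.006 0 0.025 0 0; 0.007 0 0.031 0 0; 0.007 0 0.036 0 0; 0.007 0 0.04 0 0; 0.007 0 0.043 0 0; 0.007 0 0.045 0 0; 0.007 0 0.046 0 0; 0.007 0 0.047 0 0"

```text
time: 15.05
position: [0.5856, -0.1406, 0.0868]
tool_rot: [0.965, -0.261, 0.0, 0.0]
ft_force: [1.8, -0.4, 3.4]
grip_width: 0.0006
grip_force: 1.7
```

servo_tool:
  moves: "0 0 0.001 0 0; 0 0 0.0015 0 0; 0 0 0.002 0 0; 0 0 0.002 0 0"

```text
time: 15.38
position: [0.5856, -0.1406, 0.0854]
tool_rot: [0.965, -0.261, 0.0, 0.0]
ft_force: [1.1, -0.2, 6.3]
grip_width: 0.0005
grip_force: 3.4
```

servo_tool:
  moves: "0 0 0.0005 0 0; 0 0 0.001 0 0; 0 0 0.0015 0 0; 0 0 0.0015 0 0"

```text
time: 15.72
position: [0.5856, -0.1407, 0.0848]
tool_rot: [0.965, -0.261, 0.0, 0.0]
ft_force: [-0.1, -0.4, 11.8]
grip_width: 0.0006
grip_force: 5.7
```

servo_tool:
  moves: "0 0 -0.005 0 0; 0 0 -0.01 0 0; 0 0 -0.015 0 0; 0 0 -0.04 0 0; 0 0 -0.08 0 0; 0 0 -0.12 0 0; 0.03 0 -0.14 0 0; 0.07 0 -0.14 0 0; 0.11 0 -0.14 0 0; 0.14 0 -0.14 0 0"

```text
time: 16.55
position: [0.7076, -0.212, 0.2235]
tool_rot: [0.965, -0.261, 0.0, 0.0]
ft_force: [0.2, 0.0, 0.8]
grip_width: 0.0004
grip_force: 0.0
```

servo_tool:
  moves: "0.01 0 0 0 0; 0.01 0 0 0 0; 0.01 0 0 0 0; 0.01 0 0 0 0; 0.01 0 0 0 0; 0.01 0 0 0 0; 0.01 0 0 0 0; 0.01 0 0 0 0; 0.01 0 0 0 0"

```text
time: 17.3
position: [0.7148, -0.2159, 0.2235]
tool_rot: [0.965, -0.261, 0.0, 0.0]
ft_force: [0.4, -0.3, -0.0]
grip_width: 0.0006
grip_force: 0.0
```

```bash
python3 -c "
from h import *
shift([.0905,0,.0925])
b=cams.camera('scene')[80:240,210:370]
cv2.imwrite('pics/c9.png',cv2.resize(b,(560,560),interpolation=2))"
```

```text
17.3 pos [ 0.7148 -0.2159  0.2235] yaw -30.2 tilt [ 0. -0. -1.] F [ 0.4 -0.3 -0. ] hinge-frame [0.2402 0.0011 0.2235] -> [-0.1498  0.0009  0.131 ]
```

View pics/c9.png

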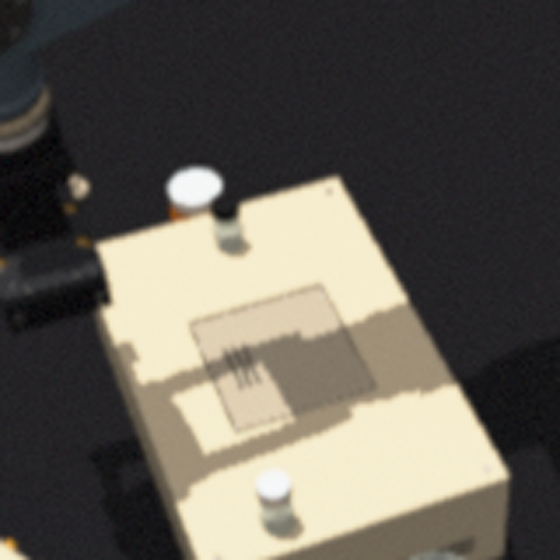

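The cover is shut and flush, with its corners at (192,322), (322,286), (375,383) and (238,430), and it is staying put. Both vials are still standing and the arm is clear, so I'll hand in.

```bash
python3 -c "
from rig import job
print(job.hand_in())"
```

```text
the job is handed in; nothing more can be done
None
```

The job is done and handed in at about 17 s: the cover popped open, the round key was pressed to its stop, and the cover is shut again and stayed flush, with the square key and both vials untouched; the first press stopped short because the height reading was about 22 mm low, so I found contact by force.

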